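Tip the checked corks from the sorting tray into the crate

TASK

The checked corks are waiting on the fluted sorting tray, parked in its runner rack. Draw the tray straight out by its wooden handle, keep it level so that no cork is lost, bring it over the open wooden crate and tip it steeply, open end down, until all four corks have slid off into the crate. Finish while still holding the emptied tray there: tipped at about 45 degrees or more, open end over the crate but clear above its rim, touching nothing; the rack, the crate, the tasting glass, the date stamp and the paper roll stay where they stand.

Things in the scene. Friction and masses are not known exactly. Their poses are not given: they have to be found in the camera images.
- rack: Grey sheet-steel rack, fixed, 135 deep (x) x 134 wide x 102 mm high, origin on the desk under its centre. Mouth at x = -67 mm (toward the robot), back closed. Tray stands in the upper bay, 128 wide inside, on runners 50 mm above the desk, under two 10-wide side lips (underside 86 mm up), so it comes out only along the rack's -x. Lower bay empty.
- tray: Aluminium tray, loose, about 0.22 kg. Pan 125 (x) x 121 (y), walls 30 high, 3 mm thick; origin: centre of the underside. Walls at both sides and the handle end (-x); open at +x, the pouring end. Four lengthwise flutes, a cork in each; corks slide at 18 to 30 degrees of tilt. Starts parked with axes and origin (x, y) at the rack's; clear of the mouth once drawn 130 mm.
- tray_grip (a point): On the axis of the tray's wooden handle, a bar 20 wide (y) x 20 high x 84 long (x; 38 toward the pan, 46 the other way from here). 124 mm from the tray's origin along -x, 17 mm above its underside: 67 mm above the desk and 58 mm before the rack's mouth at the start. Axes as the tray's.
- tray_lip (a point): Middle of the tray's open pouring edge, on its floor: 62 mm from the tray's origin along +x, 3 mm above the pan's underside; 187 mm ahead of tray_grip. Axes as the tray's.
- cork_0_center (a point): Centre of a natural wine cork, a cylinder 24 mm in diameter and 45 mm long, 12 g, lying lengthwise in one of the tray's flutes at the start.
- cork_1_center (a point): Centre of a natural wine cork, a cylinder 24 mm in diameter and 45 mm long, 12 g, lying lengthwise in one of the tray's flutes at the start.
- cork_2_center (a point): Centre of a natural wine cork, a cylinder 24 mm in diameter and 45 mm long, 12 g, lying lengthwise in one of the tray's flutes at the start.
- cork_3_center (a point): Centre of a natural wine cork, a cylinder 24 mm in diameter and 45 mm long, 12 g, lying lengthwise in one of the tray's flutes at the start.
- crate: Open box of light wooden boards (a wine half-case), empty, 166 (x) x 196 (y) x 100 high; walls 8 thick, inside 150 x 180, inner floor 22 mm above the desk. Loose, 0.9 kg. Origin at the centre of its underside, z up; the rim is 100 mm above the desk. Behind it stands a tall fixed tray cabinet, 0.61 m high, its front at x = 0.67 m from y = 0.09 to -0.33 m.
- tasting_glass: Stemmed tasting glass, 63 in diameter, 155 high, loose. Origin under its foot. Bystander.
- date_stamp: Date stamp with a red top, 34 x 52 x 78 high, loose. Origin at the centre of its underside. Bystander.
- till_roll: White paper roll standing on end, 58 in diameter, 57 high, loose. Origin at the centre of its underside. Bystander.

How it is judged:
By the outcome, as a careful person would: the job done as asked, in the order asked, and still so for the second after the job is handed in, while the arm keeps its last pose, push and grip.
It also fails if it takes over 54 s, if anything falls off the work surface, if the arm or the gripper's body presses on something with over 40 N, if the wrist force passes 120 N, or if a joint passes its speed limit or range.

ROBOT

A 6-joint arm with a two-finger parallel gripper is mounted at the origin on a cart in front of the work surface, level with it; the furniture and walls round the work are solid. World frame = base frame: x ahead of the robot, y to its left, z up, the work surface at z = 0. Lengths are in m, angles in rad, forces in N, time in s.
With the tool pointing down it reaches from about 0.35 to 0.975 m from the base axis. Payload 4.9 kg.
Tool frame: the origin (TCP) lies between the finger pads; the fingertips stand 25 mm ahead of it and the grasp point (between the pads) lies 6 mm ahead of it (manip.tcp_to_tips is the z of the fingertips in the tool frame, in m); z points along the fingers, y is the line along which they close (so a half turn about z gives the same grasp; the last joint's range is limited). The gripper opens to 85 mm and grips with 20 to 120 N. Pads are 22 mm wide; open, the fingers measure 114 mm over their backs; the gripper's body (76 mm by 85 mm) begins 54 mm behind the grasp point. The pads swing forward as they close: fully open they stand 13 mm farther back than shut.
Start: joints at [-1.329, 0.053, 1.613, -0, 1.476, -0.119], TCP at [0.221, -0.585, 0.256] pointing down, gripper open.
Joint ranges: [-3.01, 3.01], [-1.01, 2.22], [0.06, 2.58], [-1.02, 4.17], [0.09, 2.62], [-3.14, 3.14]. Speed limits (rad/s): [2.57, 2.57, 3.14, 3.14, 3.14, 3.14].

INTERFACE

Orientations are given as a unit quaternion [w, x, y, z].
In Python, from plant import manip gives the robot as it stands. The module is installed in compiled form; this text tells all that it offers.
- The arm moves only by the tool arm_command, never from a script. Its argument "moves" is a list of rows, each a list of 3 entries, a list of its own where there are three numbers: the opening, from -1 (shut) to 1 (fully open), then the shift along the tool's x, y, z in units of 0.15 m (1.0 is 0.15 m), then the turn about the tool's z in units of 2 pi rad (1.0 is 2 pi rad). A call has 1 to 20 rows; each row is the pose to reach, as a shift and turn from the pose commanded when the call began, along the tool's axes at that moment, turning the shorter way round; what a row does not reach only later rows make up. A row lasts 1/12 s, in which the tool goes at most 41.7 mm and 7.16 degrees, less where a joint would pass 70% of its speed; a pose out of reach is approached as far as the arm can. A call with a number of a shift or a turn outside -1 to 1 is refused whole. A call with a gripper value outside its range is refused whole. The fingers move at their own pace and stop on an object; the grip force is fixed at half the most. Time passes only in rows, so rows that repeat a pose let the fingers close. It gives the time, the measured TCP pose, the force, the opening and the grip force at its end, in the units of the state.
- manip.state(): the state, without advancing time (a new reading comes with each control period).
- manip.grab_frame(name): name is "side" or "top" or "wrist"; returns a dict with "frame" (400x640x3 uint8, red, green, blue), "fx", "fy", "cx", "cy" (pixels), "R" (3x3) and "t" (3): a world point X has camera coordinates R X + t. Camera axes: x right, y down, z forward; pixel columns grow to the right and rows downward; lengths in m; the calibration is good to about 2 mm. A picture is of the moment at which its call begins. There is no depth.
- manip.job_done(): hands the job in; it is judged then, once.
Trained networks look in a picture, given as the dict that the camera call returned (one of the last four; its "shot" number tells which), for a name from the list of things; names that differ only in an ending like _2 or _b are one class to them, and where a whole thing is asked for, a point or a joint stands for the part that bears it (a point fixed in the world has none). Each returns a list of dicts, best first, with "confidence" (0 to 1); they miss things now and then, are a little off and sometimes report something else, mostly with a low value. They report only what shows in the picture. A call takes as long as a camera call.
- manip.search_frame(picture, target): "extent" ([left, top, right, bottom] in pixels, round what is visible of it).
The state is a dict: "time": time; "joint_pos": joint angles; "joint_vel": joint speeds; "joint_efforts": joint torques, N m; "tool_pos": TCP position; "tool_rot": TCP orientation; "contact_force": force on the tool from outside, world axes, zero at the start; "ft_torque": the same for the moment, N m; "gripper_width": opening from 0.0 (shut) to 1.0 (fully open); "grasp_force": force on a finger pad.
Only numpy, scipy, OpenCV 4.12 (cv2) and the standard library are available. Lean on these libraries where they do the work, as an engineer would, in place of code of your own. Each camera call takes 0.05 s, during which the arm holds its last target. There are 200 camera calls.

## Working session

There is one attempt and no reset: what is moved stays moved. The work goes in short steps, Python scripts to look and compute and a tool call to move; the robot and the scene stay as the last step left them, time stands still between calls to the robot, and variables do not carry over. Pictures are saved under pics/ and viewed, at most 10 in all, crops included, and the job is handed in when it is done.

Besides the shell and the picture viewer there is one more tool, called after "Request:" as name(argument=value, ...), one argument or row to a line, values as JSON. arm_command: Moves the arm, as the interface text tells. Shifts and turns lie within -1 to 1; 1 stands for 0.15 m of shift or 2 pi rad of turn. Its arguments: {"type":"object","properties":{"moves":{"type":"array"}},"required":["moves"]}

```bash
mkdir -p pics
cat > h.py <<'E'
from plant import manip
import numpy as np, cv2
def shot(n,save=None):
    p=manip.grab_frame(n)
    if save: cv2.imwrite('pics/%s.png'%save,p['frame'][:,:,::-1])
    return p
def proj(p,X):
    c=np.array(p['R'])@np.array(X)+np.array(p['t']); return np.array([p['fx']*c[0]/c[2]+p['cx'],p['fy']*c[1]/c[2]+p['cy']])
def ray(p,u,v,z):
    R=np.array(p['R']);t=np.array(p['t']);o=-R.T@t
    d=R.T@np.array([(u-p['cx'])/p['fx'],(v-p['cy'])/p['fy'],1]); return o+d*(z-o[2])/d[2]
E
python3 - <<'E'
from h import *
s=manip.state(); print(s['time'],s['tool_pos'],s['tool_rot'],s['gripper_width'])
for n in ['top','side']:
    p=shot(n,n+'0'); print(n,-np.array(p['R']).T@p['t'],np.array(p['R'])[2])
    for k in ['rack','tray','tray_grip','crate','cork_0_center','tasting_glass','date_stamp','till_roll']:
        r=manip.search_frame(p,k)
        for d in r[:4 if 'cork' in k else 1]:
            e=d['extent'];u,v=(e[0]+e[2])/2,(e[1]+e[3])/2
            print(k,np.round(e),round(d['confidence'],2),np.round(ray(p,u,v,0.07 if n=='top' else 0.05),3))
E
```

```text
0.0 [ 0.22050821 -0.58418002  0.25505169] [-1.04117745e-03  9.83769883e-01  1.79431688e-01 -5.32955038e-05] 0.9958370470337823
top [0.37865763 0.01552326 1.24754948] [ 0.13486423 -0.01871015 -0.99068742]
rack [205. 147. 259. 204.] 0.75 [0.648 0.28  0.07 ]
tray [232. 167. 245. 184.] 0.65 [0.648 0.258 0.07 ]
crate [318. 202. 397. 275.] 0.63 [ 0.445 -0.134  0.07 ]
cork_0_center [242. 169. 250. 181.] 0.46 [0.651 0.232 0.07 ]
tasting_glass [278. 175. 298. 202.] 0.73 [0.607 0.093 0.07 ]
date_stamp [168. 246. 193. 263.] 0.82 [0.389 0.432 0.07 ]
till_roll [437. 167. 463. 191.] 0.86 [ 0.645 -0.442  0.07 ]
side [0.0831806  0.7501506  0.80173727] [ 0.39744324 -0.66198794 -0.63546113]
rack [186. 221. 260. 289.] 0.77 [0.659 0.278 0.05 ]
tray [205. 231. 286. 271.] 0.66 [0.619 0.237 0.05 ]
tray_grip [200. 228. 285. 271.] 0.61 [0.631 0.237 0.05 ]
crate [323. 162. 406. 235.] 0.95 [ 0.448 -0.132  0.05 ]
cork_0_center [225. 248. 240. 252.] 0.36 [0.651 0.252 0.05 ]
tasting_glass [223. 252. 241. 264.] 0.38 [0.634 0.275 0.05 ]
date_stamp [261. 337. 284. 378.] 0.89 [0.378 0.442 0.05 ]
till_roll [346. 132. 366. 152.] 0.83 [ 0.627 -0.422  0.05 ]
```

View pics/top0.png

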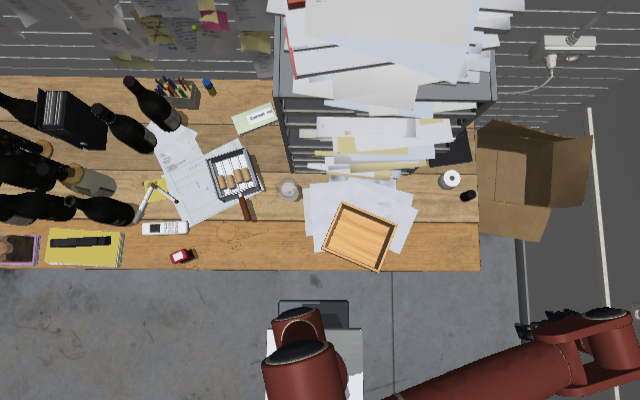

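View pics/side0.png

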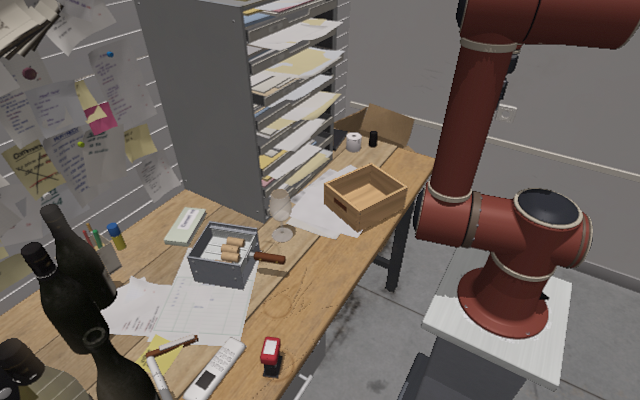

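Request:
arm_command(
  moves=[
    [1,[0.73,-0.87,-0.2],0],
    [1,[0.73,-0.87,-0.2],0],
    [1,[0.73,-0.87,-0.2],0],
    [1,[0.73,-0.87,-0.2],0],
    [1,[0.73,-0.87,-0.2],0],
  ],
)

```text
time: 1.32
tool_pos: [0.2788, -0.4202, 0.288]
tool_rot: [0.001, 0.983, 0.181, 0.001]
contact_force: [0.6, 0.0, -0.5]
gripper_width: 1.004
grasp_force: 0.0
```

Request:
arm_command(
  moves=[
    [1,[0.73,-0.87,-0.2],0],
    [1,[0.73,-0.87,-0.2],0],
    [1,[0.73,-0.87,-0.2],0],
    [1,[0.73,-0.87,-0.2],0],
    [1,[0.73,-0.87,-0.2],0],
  ],
)

```text
time: 1.73
tool_pos: [0.335, -0.2596, 0.3183]
tool_rot: [0.001, 0.983, 0.182, 0.002]
contact_force: [-0.2, 0.1, 0.6]
gripper_width: 1.002
grasp_force: 0.0
```

Request:
arm_command(
  moves=[
    [1,[0.73,-0.87,-0.2],0],
    [1,[0.73,-0.87,-0.2],0],
    [1,[0.73,-0.87,-0.2],0],
    [1,[0.73,-0.87,-0.2],0],
    [1,[0.73,-0.87,-0.2],0],
  ],
)

```text
time: 2.15
tool_pos: [0.3913, -0.0984, 0.3482]
tool_rot: [0.0, 0.983, 0.183, 0.002]
contact_force: [-1.2, -0.4, -0.4]
gripper_width: 1.001
grasp_force: 0.0
```

Request:
arm_command(
  moves=[
    [1,[0.73,-0.87,0],0],
    [1,[0.73,-0.87,0],0],
    [1,[0.73,-0.87,0],0],
    [1,[0.73,-0.87,0],0],
    [1,[0.73,-0.87,0],0],
  ],
)

```text
time: 2.57
tool_pos: [0.4471, 0.0627, 0.3459]
tool_rot: [-0.001, 0.983, 0.183, 0.0]
contact_force: [0.6, 0.2, 0.6]
gripper_width: 0.997
grasp_force: 0.0
```

Request:
arm_command(
  moves=[
    [1,[0.73,-0.87,0],0],
    [1,[0.73,-0.87,0],0],
    [1,[0.73,-0.87,0],0],
    [1,[0.73,-0.87,0],0],
    [1,[0.73,-0.87,0],0],
    [1,[0.73,-0.87,0],0],
  ],
)

```text
time: 3.07
tool_pos: [0.5032, 0.2196, 0.3452]
tool_rot: [0.0, 0.984, 0.18, -0.001]
contact_force: [1.4, 0.1, 0.1]
gripper_width: 1.001
grasp_force: 0.0
```

Run:
```python
from h import *
p=shot('wrist','w1'); print(-np.array(p['R']).T@p['t'],np.array(p['R']).round(3).tolist())
import pickle; pickle.dump(p,open('w1.pkl','wb'))
t=shot('top'); pickle.dump(t,open('top1.pkl','wb'))
cv2.imwrite('pics/top1c.png',cv2.resize(t['frame'][130:290,190:420,::-1],None,fx=3.4,fy=3.4,interpolation=cv2.INTER_CUBIC))
```

```text
[0.57317073 0.24569822 0.46339944] [[0.355, -0.935, 0.0], [-0.894, -0.34, 0.291], [-0.272, -0.104, -0.957]]
```

View pics/w1.png

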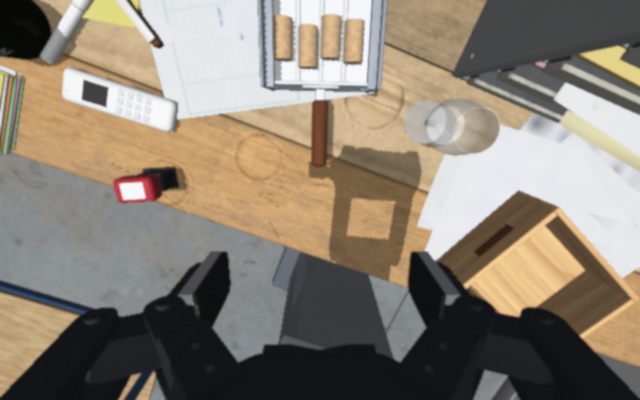

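View pics/top1c.png

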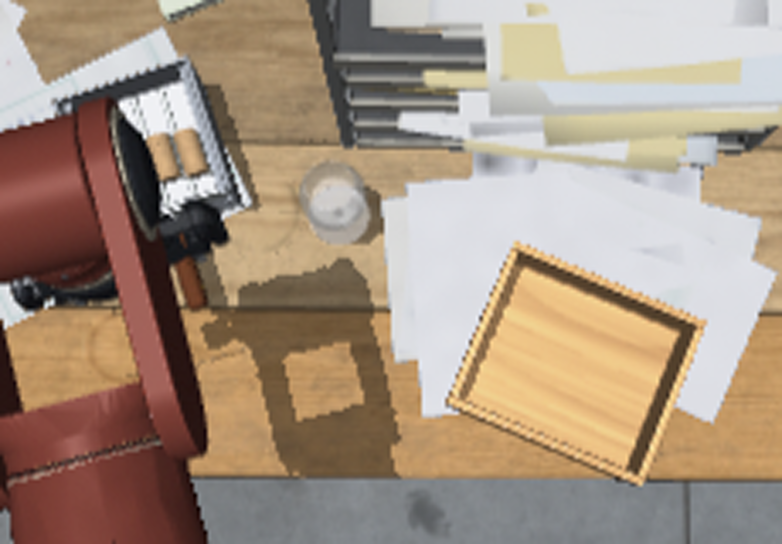

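Run:
```python
from h import *
import pickle
p=pickle.load(open('w1.pkl','rb'));t=pickle.load(open('top1.pkl','rb'))
img=p['frame'].astype(int)
m=((img[:,:,0]-img[:,:,2]>45)&(img[:,:,0]<150)&(img[:,:,1]<75)).astype(np.uint8); m[:95]=0;m[175:]=0;m[:,:300]=0;m[:,340:]=0
ys,xs=np.nonzero(m); print(len(ys),ys.min(),ys.max())
for r in range(100,168,8):
    c=xs[ys==r]; print(r,c.min() if len(c) else 0,c.max() if len(c) else 0,end='; ')
rows=[r for r in range(104,160)]
cl=np.array([[xs[ys==r].min(),xs[ys==r].max()] for r in rows])
k=np.polyfit(rows,cl.mean(1),1); a,b=[ray(p,np.polyval(k,v),v,.077) for v in (103,165)]
print('\nhandle',a,b,np.degrees(np.arctan2(*(a-b)[[1,0]])),np.linalg.norm(a-b))
L,Rr=ray(p,265,88,.1),ray(p,380,93,.1); print('rackfront',L,Rr,np.linalg.norm(L-Rr),'yaw',np.degrees(np.arctan2(L[1]-Rr[1],L[0]-Rr[0]))-90)
C=np.array([ray(t,190+u/3.4,130+v/3.4,.1) for u,v in [(518,242),(704,322),(640,484),(450,402)]])
print(C.round(3),C.mean(0)); e=C-np.roll(C,-1,0); print(np.linalg.norm(e,axis=1),np.degrees(np.arctan2(e[:,1],e[:,0])))
```

```text
846 102 166
100 0 0; 108 314 326; 116 313 326; 124 313 325; 132 313 325; 140 313 325; 148 312 325; 156 313 324; 164 312 325; 
handle [0.57695507 0.24578249 0.077     ] [0.50530765 0.22056449 0.077     ] 19.390727926498524 0.07595591353314295
rackfront [0.56988908 0.3090328  0.1       ] [0.61094564 0.18606024 0.1       ] 0.12964525150047 yaw 18.462497385548204
[[ 0.562 -0.082  0.1  ]
 [ 0.488 -0.256  0.1  ]
 [ 0.338 -0.194  0.1  ]
 [ 0.412 -0.019  0.1  ]] [ 0.44987743 -0.13775873  0.1       ]
[0.18898469 0.16209546 0.18958404 0.16279743] [  67.01687022  -22.55368138 -112.76995861  157.23398761]
```

Request:
arm_command(
  moves=[
    [1,[0.3,0.01,0.7],-0.38],
    [1,[0.3,0.01,0.7],-0.38],
    [1,[0.3,0.01,0.7],-0.38],
    [1,[0.3,0.01,0.7],-0.38],
    [1,[0.3,0.01,0.7],-0.38],
    [1,[0.3,0.01,0.7],-0.38],
    [1,[0.3,0.01,0.7],-0.38],
    [1,[0.3,0.01,0.7],-0.38],
    [1,[0.3,0.01,0.7],-0.38],
    [1,[0.3,0.01,0.7],-0.38],
    [1,[0.3,0.01,0.7],-0.38],
    [1,[0.3,0.01,0.7],-0.38],
    [1,[0.3,0.01,0.7],-0.38],
    [1,[0.3,0.01,0.7],-0.38],
    [1,[0.3,0.01,0.7],-0.38],
    [1,[0.3,0.01,0.7],-0.38],
    [1,[0.3,0.01,0.7],-0.38],
    [1,[0.3,0.01,0.7],-0.38],
    [1,[0.3,0.01,0.7],-0.38],
    [1,[0.3,0.01,0.7],-0.38],
  ],
)

```text
time: 4.83
tool_pos: [0.5454, 0.2313, 0.2419]
tool_rot: [0.0, 0.195, 0.981, -0.0]
contact_force: [0.2, -0.3, -0.1]
gripper_width: 1.002
grasp_force: 0.0
```

Request:
arm_command(
  moves=[
    [1,[0,0,0.2],-0.116],
    [1,[0,0,0.2],-0.116],
    [1,[0,0,0.2],-0.116],
    [1,[0,0,0.2],-0.116],
    [1,[0,0,0.2],-0.116],
    [1,[0,0,0.2],-0.116],
    [1,[0,0,0.2],-0.116],
    [1,[0,0,0.2],-0.116],
  ],
)

```text
time: 5.5
tool_pos: [0.5453, 0.2323, 0.2116]
tool_rot: [0.0, -0.164, 0.986, -0.0]
contact_force: [-0.0, -0.2, -0.4]
gripper_width: 1.0
grasp_force: 0.0
```

Run:
```python
from h import *
from scipy.spatial.transform import Rotation as Ro
s=manip.state(); q=s['tool_rot'];R=Ro.from_quat([q[1],q[2],q[3],q[0]]).as_matrix()
print(s['time'],s['tool_pos'],np.degrees(np.arctan2(R[1,0],R[0,0])),s['joint_pos'])
print(R.T@(np.array([.545,.2345,.073])-s['tool_pos'])/.15)
p=shot('wrist','w2')
```

```text
5.5 [0.54534101 0.23234226 0.21164797] -161.10750251619388 [ 2.77353017e-01  7.79459406e-03  1.73425746e+00 -2.28426498e-04
  1.39904809e+00 -1.62314055e+00]
[-0.00206307  0.01457768  0.92431725]
```

View pics/w2.png

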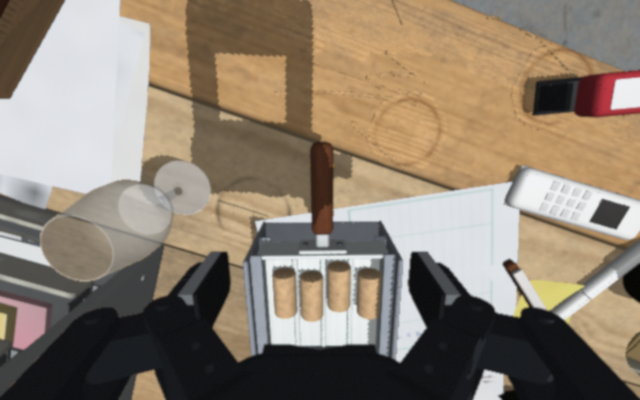

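Run:
```python
from h import *
p=shot('wrist')
a,b=ray(p,322,235,.077),ray(p,321,142,.077); u=(a-b)/np.linalg.norm(a-b)
print(a,b,np.linalg.norm(a-b),np.degrees(np.arctan2(u[1],u[0])),'grip',b+.046*u,a-.038*u)
```

```text
[0.58006743 0.24707518 0.077     ] [0.50209341 0.21916332 0.077     ] 0.08281920333683428 19.695520653396315 grip [0.54540227 0.23466631 0.077     ] [0.54429055 0.23426836 0.077     ]
```

Request:
arm_command(
  moves=[
    [1,[0,0.014,0.25],0],
    [1,[0,0.014,0.5],0],
    [1,[0,0.014,0.75],0],
    [1,[0,0.014,0.92],0],
    [1,[0,0.014,0.92],0],
    [1,[0,0.014,0.92],0],
  ],
)

```text
time: 6.1
tool_pos: [0.5434, 0.235, 0.0719]
tool_rot: [-0.002, -0.166, 0.986, -0.0]
contact_force: [0.1, 0.4, 0.5]
gripper_width: 1.003
grasp_force: 0.0
```

Request:
arm_command(
  moves=[
    [-0.45,[0,0,0],0],
    [-0.45,[0,0,0],0],
    [-0.45,[0,0,0],0],
    [-0.45,[0,0,0],0],
    [-0.45,[0,0,0],0],
    [-0.45,[0,0,0],0],
    [-0.45,[0,0,0],0],
    [-0.45,[0,0,0],0],
  ],
)

```text
time: 6.77
tool_pos: [0.5445, 0.2355, 0.0734]
tool_rot: [0.0, -0.167, 0.986, -0.0]
contact_force: [1.1, 0.9, 0.4]
gripper_width: 0.272
grasp_force: 0.0
```

Request:
arm_command(
  moves=[
    [-0.55,[0,0,0],0],
    [-0.55,[0,0,0],0],
    [-0.55,[0,0,0],0],
  ],
)

```text
time: 7.02
tool_pos: [0.5445, 0.2354, 0.0734]
tool_rot: [-0.0, -0.167, 0.986, -0.0]
contact_force: [-2.3, 0.0, 1.5]
gripper_width: 0.232
grasp_force: 21.5
```

Request:
arm_command(
  moves=[
    [-0.6,[0,0,0],0],
    [-0.6,[0,0,0],0],
    [-0.6,[0,0,0],0],
  ],
)

```text
time: 7.27
tool_pos: [0.5444, 0.2354, 0.0734]
tool_rot: [-0.0, -0.167, 0.986, -0.0]
contact_force: [-1.3, -0.9, 2.5]
gripper_width: 0.223
grasp_force: 58.9
```

Request:
arm_command(
  moves=[
    [-1,[0,0,0],0],
    [-1,[0,0,0],0],
    [-1,[0.02,0,0],0],
    [-1,[0.06,0,0],0],
    [-1,[0.12,0,0],0],
    [-1,[0.2,0,0],0],
    [-1,[0.28,0,0],0],
    [-1,[0.36,0,0],0],
    [-1,[0.44,0,0],0],
  ],
)

```text
time: 8.02
tool_pos: [0.4811, 0.2135, 0.0732]
tool_rot: [0.0, -0.167, 0.986, 0.0]
contact_force: [2.1, 0.1, 0.1]
gripper_width: 0.227
grasp_force: 58.7
```

Request:
arm_command(
  moves=[
    [-1,[0.08,0,0],0],
    [-1,[0.16,0,0],0],
    [-1,[0.24,0,0],0],
    [-1,[0.32,0,0],0],
    [-1,[0.38,0,0],0],
    [-1,[0.42,0,0],0],
    [-1,[0.44,0,0],0],
    [-1,[0.44,0,0],0],
  ],
)

```text
time: 8.68
tool_pos: [0.4181, 0.1915, 0.0723]
tool_rot: [-0.002, -0.167, 0.986, -0.0]
contact_force: [0.5, -0.4, -3.9]
gripper_width: 0.226
grasp_force: 58.7
```

Run:
```python
from h import *
s=manip.state(); print(s['contact_force'],s['ft_torque'],s['tool_pos'])
p=shot('side','side2');cv2.imwrite('pics/side2c.png',cv2.resize(p['frame'][150:350,150:450,::-1],None,fx=2.6,fy=2.6))
```

```text
[ 0.47840088 -0.4306646  -3.88962719] [-0.12843146  0.27154801  0.00255539] [0.41812708 0.19153463 0.07225266]
```

View pics/side2c.png

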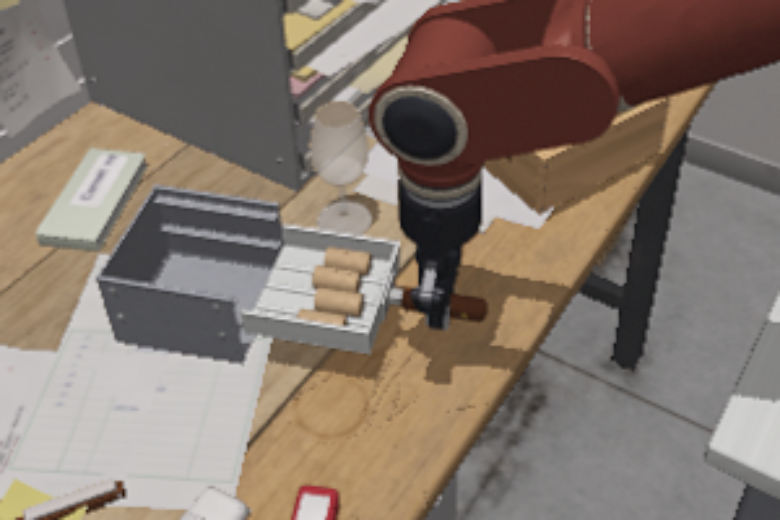

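Request:
arm_command(
  moves=[
    [-1,[0.02,0,-0.01],0],
    [-1,[0.05,0,-0.03],0],
    [-1,[0.08,0,-0.07],0],
    [-1,[0.1,0,-0.13],0],
    [-1,[0.1,0,-0.21],0],
    [-1,[0.1,0,-0.29],0],
    [-1,[0.1,0,-0.37],0],
    [-1,[0.1,0,-0.45],0],
    [-1,[0.1,0,-0.53],0],
    [-1,[0.1,0,-0.61],0],
    [-1,[0.1,0,-0.69],0],
    [-1,[0.1,0,-0.77],0],
    [-1,[0.1,0,-0.85],0],
  ],
)

```text
time: 9.82
tool_pos: [0.4056, 0.1871, 0.202]
tool_rot: [0.0, -0.167, 0.986, 0.0]
contact_force: [0.4, 0.2, -2.5]
gripper_width: 0.226
grasp_force: 58.7
```

Request:
arm_command(
  moves=[
    [-1,[0,0,-0.08],0],
    [-1,[0,0,-0.16],0.005],
    [-1,[0,0,-0.24],0.01],
    [-1,[0,0,-0.32],0.02],
    [-1,[0,0,-0.4],0.03],
    [-1,[0,0,-0.48],0.04],
    [-1,[0,0,-0.56],0.05],
    [-1,[0,0,-0.64],0.06],
    [-1,[0,0,-0.72],0.07],
    [-1,[0,0,-0.8],0.08],
    [-1,[0,0,-0.86],0.09],
    [-1,[0,0,-0.9],0.1],
    [-1,[0,0,-0.92],0.11],
    [-1,[0,0,-0.92],0.12],
  ],
)

```text
time: 10.98
tool_pos: [0.4059, 0.1873, 0.3406]
tool_rot: [0.001, 0.209, 0.978, 0.001]
contact_force: [0.5, 0.2, -3.4]
gripper_width: 0.22
grasp_force: 58.7
```

Request:
arm_command(
  moves=[
    [-1,[0,0,0],0.01],
    [-1,[0,0,0],0.02],
    [-1,[0,0,0],0.03],
    [-1,[0,0,0],0.04],
    [-1,[0,0,0],0.05],
    [-1,[0,0,0],0.06],
    [-1,[0,0,0],0.07],
    [-1,[0,0,0],0.08],
    [-1,[0,0,0],0.09],
    [-1,[0,0,0],0.1],
    [-1,[0,0,0],0.11],
    [-1,[0,0,0],0.12],
    [-1,[0,0,0],0.13],
    [-1,[0,0,0],0.14],
    [-1,[0,0,0],0.15],
    [-1,[0,0,0],0.155],
    [-1,[0,0,0],0.157],
    [-1,[0,0,0],0.157],
  ],
)

```text
time: 12.48
tool_pos: [0.4057, 0.1872, 0.3393]
tool_rot: [-0.0, 0.646, 0.763, 0.0]
contact_force: [-0.6, -0.7, -2.4]
gripper_width: 0.225
grasp_force: 58.7
```

```bash
cat > st.py <<'E'
from h import *
from scipy.spatial.transform import Rotation as Ro
def st():
    s=manip.state(); q=s['tool_rot'];R=Ro.from_quat([q[1],q[2],q[3],q[0]]).as_matrix()
    print(s['time'],s['tool_pos'],'yaw',np.degrees(np.arctan2(R[1,0],R[0,0])),np.round(s['joint_pos'],2),s['contact_force'],s['ft_torque'])
    return s,R
E
python3 - <<'E'
from st import *
s,R=st()
p=shot('side'); q=shot('top')
im=np.hstack([p['frame'][80:300,200:450],q['frame'][120:340,200:450]])[:,:,::-1]
cv2.imwrite('pics/c3.png',cv2.resize(im,None,fx=1.6,fy=1.6))
for a in [-93,-100,-113]:
  d=np.array([np.cos(np.radians(a)),np.sin(np.radians(a))])
  g=np.array([.45,-.138])-.115*d
  print(a,g,R.T@(np.r_[g,.34]-s['tool_pos'])/.15, 'j6',np.arctan2(g[1],g[0])+np.pi/2-np.radians(a+180))
E
```

```text
12.4833 [0.40571711 0.18719894 0.33929144] yaw 99.52829686802932 [ 0.27 -0.43  1.89  0.    1.67  0.1 ] [-0.59253597 -0.70479457 -2.41094953] [0.20185043 0.06665351 0.00043678]
-93 [ 0.45601863 -0.0231576 ] [-1.43853801  0.09857812 -0.00541924] j6 0.0016213199733776662
-100 [ 0.46996954 -0.02474711] [-1.46438424  0.18854691 -0.00538205] j6 0.12192467763854076
-113 [ 0.49493408 -0.03214194] [-1.54055297  0.34452042 -0.00533395] j6 0.33657492957963053
```

View pics/c3.png

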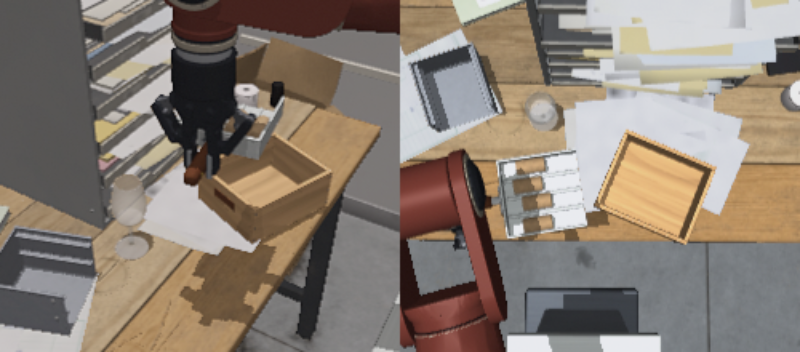

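Request:
arm_command(
  moves=[
    [-1,[-0.01,0.01,0],0],
    [-1,[-0.04,0.02,0],0],
    [-1,[-0.09,0.04,0],0],
    [-1,[-0.16,0.07,0],0],
    [-1,[-0.23,0.11,0],0],
    [-1,[-0.3,0.14,0],0],
    [-1,[-0.37,0.17,0],0],
    [-1,[-0.44,0.2,0],0],
    [-1,[-0.51,0.24,0],0],
    [-1,[-0.58,0.27,0],0],
    [-1,[-0.65,0.3,0],0],
    [-1,[-0.7,0.32,0],0],
    [-1,[-0.73,0.33,0],0],
    [-1,[-0.74,0.34,0],0],
    [-1,[-0.74,0.34,0],0],
  ],
)

```text
time: 13.83
tool_pos: [0.4745, 0.0858, 0.3387]
tool_rot: [-0.0, 0.646, 0.763, 0.0]
contact_force: [-0.1, -0.2, -3.4]
gripper_width: 0.225
grasp_force: 58.8
```

Request:
arm_command(
  moves=[
    [-1,[-0.01,0.01,0],0.004],
    [-1,[-0.04,0.02,0],0.01],
    [-1,[-0.09,0.04,0],0.02],
    [-1,[-0.15,0.07,0],0.03],
    [-1,[-0.21,0.1,0],0.04],
    [-1,[-0.27,0.13,0],0.05],
    [-1,[-0.33,0.16,0],0.06],
    [-1,[-0.39,0.19,0],0.07],
    [-1,[-0.43,0.21,0],0.08],
    [-1,[-0.45,0.22,0],0.087],
    [-1,[-0.46,0.22,0],0.09],
    [-1,[-0.46,0.22,0],0.09],
  ],
)

```text
time: 14.83
tool_pos: [0.5183, 0.0236, 0.3388]
tool_rot: [-0.0, 0.833, 0.553, 0.0]
contact_force: [-0.4, -1.2, -3.5]
gripper_width: 0.224
grasp_force: 58.7
```

Run:
```python
from st import *
s,R=st()
p=shot('side'); q=shot('top')
im=np.hstack([p['frame'][80:300,200:450],q['frame'][120:340,200:450]])[:,:,::-1]
cv2.imwrite('pics/c4.png',cv2.resize(im,None,fx=1.6,fy=1.6))
```

```text
14.8333 [0.5183137  0.0235656  0.33882156] yaw 67.10135559587688 [-0.1  -0.24  1.75  0.    1.63  0.3 ] [-0.41875361 -1.16189763 -3.49383233] [ 0.26866501 -0.12003668 -0.06106436]
```

View pics/c4.png

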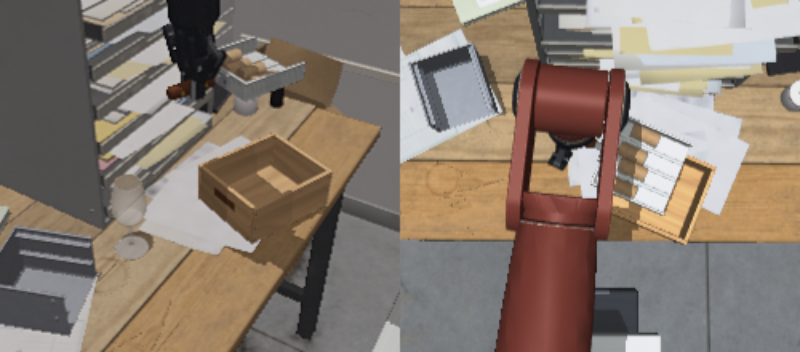

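Request:
arm_command(
  moves=[
    [-0.58,[0,0,0],0],
    [-0.57,[0,0,0],0],
    [-0.56,[0,0,0],0],
    [-0.56,[0,0,0],0],
  ],
)

```text
time: 15.27
tool_pos: [0.5182, 0.0236, 0.3389]
tool_rot: [0.0, 0.833, 0.553, 0.0]
contact_force: [-0.4, 0.2, -3.6]
gripper_width: 0.222
grasp_force: 58.8
```

```bash
cat > chk.py <<'E'
from st import *
s,R=st(); print('tq',np.hypot(*s['ft_torque'][:2]),'grip',s['grasp_force'],s['gripper_width'])
d=-R[:,0]; d[2]=0; y=np.cross([0,0,1],d); g=np.array(s['tool_pos'])-[0,0,.006]
p=shot('side'); r=manip.search_frame(p,'tray'); print('tray',[(np.round(x['extent']),round(x['confidence'],2)) for x in r[:1]])
r=manip.search_frame(p,'cork_0_center'); print('corks',[(np.round(x['extent']),round(x['confidence'],2)) for x in r[:4]])
for a in (0,15,30,45,60,75,90):
    c,sn=np.cos(np.radians(a)),np.sin(np.radians(a)); P=[]
    for X in (-.046,.0615,.187):
        for Y in ((-.01,.01) if X<0 else (-.0605,.0605)):
            for Z in ((-.01,.01) if X<0 else (-.017,.013)):
                P.append(proj(p,g+d*(X*c+Z*sn)+y*Y+np.array([0,0,Z*c-X*sn])))
    P=np.array(P); print(a,np.round(np.r_[P.min(0),P.max(0)]),end=' ')
print()
E
python3 chk.py
```

```text
15.2667 [0.51820783 0.02356964 0.33886608] yaw 67.13100535473292 [-0.1  -0.24  1.75  0.    1.63  0.3 ] [-0.38044855  0.20537022 -3.61659689] [ 0.22053683 -0.08039784 -0.04508745]
tq 0.23473454095573662 grip 58.750773668289185 0.22219580760322946
tray [(array([305., 105., 394., 143.]), 0.89)]
corks []
0 [302. 100. 393. 143.] 15 [302. 117. 390. 148.] 30 [303. 123. 384. 161.] 45 [304. 119. 375. 176.] 60 [307. 116. 364. 189.] 75 [306. 114. 351. 199.] 90 [301. 113. 339. 206.]
```

Request:
arm_command(
  moves=[
    [-0.55,[0,0,0],0],
    [-0.55,[0,0,0],0],
    [-0.55,[0,0,0],0],
  ],
)

```text
time: 15.67
tool_pos: [0.5183, 0.0234, 0.3388]
tool_rot: [-0.0, 0.833, 0.553, -0.0]
contact_force: [-0.6, 0.5, -3.3]
gripper_width: 0.226
grasp_force: 39.8
```

Request:
arm_command(
  moves=[
    [-0.545,[0,0,0],0],
  ],
)

```text
time: 15.75
tool_pos: [0.5183, 0.0234, 0.3388]
tool_rot: [-0.0, 0.833, 0.553, -0.0]
contact_force: [0.4, 0.3, -2.5]
gripper_width: 0.23
grasp_force: 28.8
```

```bash
python3 chk.py|grep -v '^0 '
```

```text
15.75 [0.51827681 0.02340871 0.33878925] yaw 67.10930310720377 [-0.1  -0.24  1.75  0.    1.63  0.3 ] [ 0.40316826  0.25861875 -2.48128051] [ 0.22431256 -0.03488574  0.01668719]
tq 0.22700911680628846 grip 28.848380148410797 0.2304996327414204
tray [(array([308., 105., 391., 144.]), 0.57)]
corks []
```

Request:
arm_command(
  moves=[
    [-0.542,[0,0,0],0],
    [-0.542,[0,0,0],0],
  ],
)

```text
time: 16.07
tool_pos: [0.5183, 0.0234, 0.3388]
tool_rot: [0.0, 0.833, 0.553, -0.0]
contact_force: [-0.1, 0.3, -3.1]
gripper_width: 0.228
grasp_force: 22.4
```

```bash
python3 chk.py|grep -v '^0 '
```

```text
16.0667 [0.51827733 0.02340586 0.33878348] yaw 67.11305152068383 [-0.1  -0.24  1.75 -0.    1.63  0.3 ] [-0.11869659  0.26125947 -3.13267654] [ 0.2545515  -0.12571294 -0.00214127]
tq 0.2839017650613578 grip 22.369465827941895 0.227920548581273
tray [(array([306., 104., 390., 143.]), 0.67)]
corks []
```

Request:
arm_command(
  moves=[
    [-0.54,[0,0,0],0],
    [-0.54,[0,0,0],0],
  ],
)

```text
time: 16.38
tool_pos: [0.5183, 0.0234, 0.3389]
tool_rot: [0.0, 0.833, 0.553, -0.0]
contact_force: [-0.5, -0.0, -2.5]
gripper_width: 0.232
grasp_force: 17.9
```

Request:
arm_command(
  moves=[
    [-0.538,[0,0,0],0],
    [-0.538,[0,0,0],0],
  ],
)

```text
time: 16.55
tool_pos: [0.5182, 0.0233, 0.3388]
tool_rot: [0.0, 0.833, 0.553, -0.0]
contact_force: [-0.6, -0.1, -2.2]
gripper_width: 0.232
grasp_force: 14.5
```

```bash
python3 chk.py|grep -v '^0 '
```

```text
16.55 [0.51824343 0.02332703 0.33883995] yaw 67.11017349208538 [-0.1  -0.24  1.75 -0.    1.63  0.3 ] [-0.64341467 -0.12443889 -2.20856807] [ 0.12589564 -0.07151206  0.00502238]
tq 0.14478842428688976 grip 14.501642435789108 0.23176510477083487
tray [(array([308., 126., 374., 176.]), 0.59)]
corks [(array([324., 165., 406., 232.]), 0.59)]
```

Request:
arm_command(
  moves=[
    [-1,[0,0,0],0],
    [-1,[0,0,0],0],
    [-1,[0,0,0],0],
  ],
)

```text
time: 16.95
tool_pos: [0.5183, 0.0234, 0.3389]
tool_rot: [0.0, 0.833, 0.553, -0.0]
contact_force: [-0.8, -0.2, -2.9]
gripper_width: 0.224
grasp_force: 58.7
```

```bash
python3 chk.py
python3 - <<'E'
from st import *
p=shot('side'); q=shot('wrist')
im=np.hstack([cv2.resize(p['frame'][80:260,270:440],None,fx=2.2,fy=2.2),cv2.resize(q['frame'],(396*640//400,396))[:, :420]])
im=np.hstack([cv2.resize(p['frame'][80:260,270:440],(374,396)),cv2.resize(q['frame'],(420,263))[:263].repeat(1,0) if 0 else cv2.copyMakeBorder(cv2.resize(q['frame'],(420,263)),0,133,0,0,cv2.BORDER_CONSTANT)])
cv2.imwrite('pics/c5.png',im[:,:,::-1])
E
```

```text
16.95 [0.51826949 0.02337075 0.33890796] yaw 67.11110232383479 [-0.1  -0.24  1.75 -0.    1.63  0.3 ] [-0.80874913 -0.18652949 -2.9038032 ] [ 0.04635943 -0.03285168  0.03425516]
tq 0.05681927230138078 grip 58.669872879981995 0.2244785777902587
tray [(array([309., 121., 357., 197.]), 0.63)]
corks []
0 [302. 100. 393. 143.] 15 [302. 117. 390. 148.] 30 [303. 123. 384. 161.] 45 [304. 119. 375. 176.] 60 [307. 116. 364. 189.] 75 [306. 114. 351. 199.] 90 [301. 113. 339. 206.]
```

View pics/c5.png

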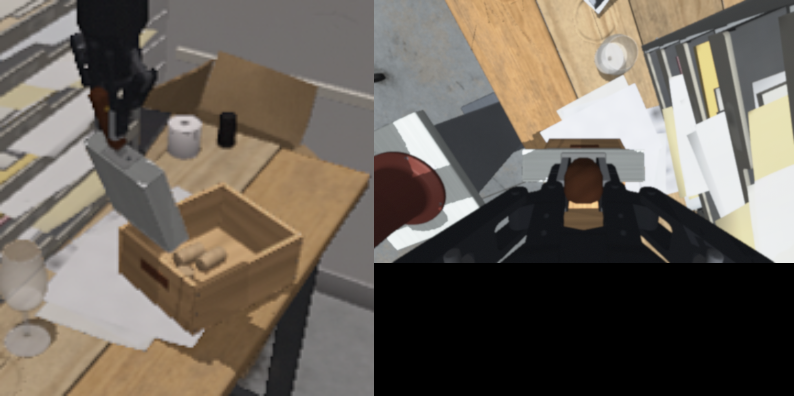

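Run:
```python
from h import *
cv2.imwrite('t6.png',manip.grab_frame('top')['frame'][:,:,::-1]);cv2.imwrite('s6.png',manip.grab_frame('side')['frame'][:,:,::-1])
```

Request:
arm_command(
  moves=[
    [-1,[-0.02,0,0],0],
    [-1,[-0.06,0,0],0],
    [-1,[-0.12,0,0],0],
    [-1,[-0.19,0,0],0],
    [-1,[-0.26,0,0],0],
    [-1,[-0.33,0,0],0],
    [-1,[-0.4,0,0],0],
    [-1,[-0.47,0,0],0],
    [-1,[-0.54,0,0],0],
    [-1,[-0.61,0,0],0],
    [-1,[-0.68,0,0],0],
    [-1,[-0.74,0,0],0],
    [-1,[-0.78,0,0],0],
    [-1,[-0.8,0,0],0],
    [-1,[-0.8,0,0],0],
    [-1,[-0.8,0,0],0],
  ],
)

```text
time: 18.63
tool_pos: [0.4716, -0.0871, 0.3388]
tool_rot: [-0.0, 0.833, 0.553, 0.0]
contact_force: [-0.4, 0.2, -1.9]
gripper_width: 0.231
grasp_force: 58.7
```

```bash
python3 chk.py
python3 - <<'E'
from h import *
a=cv2.imread('t6.png')[190:290,300:410];b=cv2.imread('s6.png')[140:240,310:420]
p=manip.grab_frame('side')['frame'][80:240,290:420,::-1];q=manip.grab_frame('top')['frame'][130:290,200:420,::-1]
f=lambda x,w,h:cv2.resize(x,(w,h),interpolation=cv2.INTER_CUBIC)
im=np.hstack([np.vstack([f(a,330,300),f(b,330,300)]),np.vstack([f(p,244,300),np.zeros((300,244,3),np.uint8)])[:, :244]])
im[300:,330:]=0
im=np.hstack([np.vstack([f(a,330,300),f(b,330,300)]),np.vstack([cv2.copyMakeBorder(f(p,244,300),0,0,0,169,cv2.BORDER_CONSTANT),f(q,413,300)])])
cv2.imwrite('pics/c7.png',im)
E
```

```text
18.6333 [ 0.47163481 -0.08708985  0.33879053] yaw 67.1098472686891 [-0.34 -0.34  1.83  0.    1.65  0.06] [-0.38313566  0.17737934 -1.92934559] [ 0.0620727   0.00278101 -0.00358163]
tq 0.06213496762384115 grip 58.70592713356018 0.23053569678995026
tray [(array([344., 110., 389., 180.]), 0.66)]
corks []
0 [341.  90. 425. 129.] 15 [341. 106. 421. 134.] 30 [342. 110. 415. 148.] 45 [344. 106. 406. 162.] 60 [346. 103. 395. 174.] 75 [342. 101. 383. 184.] 90 [336. 100. 375. 190.]
```

View pics/c7.png

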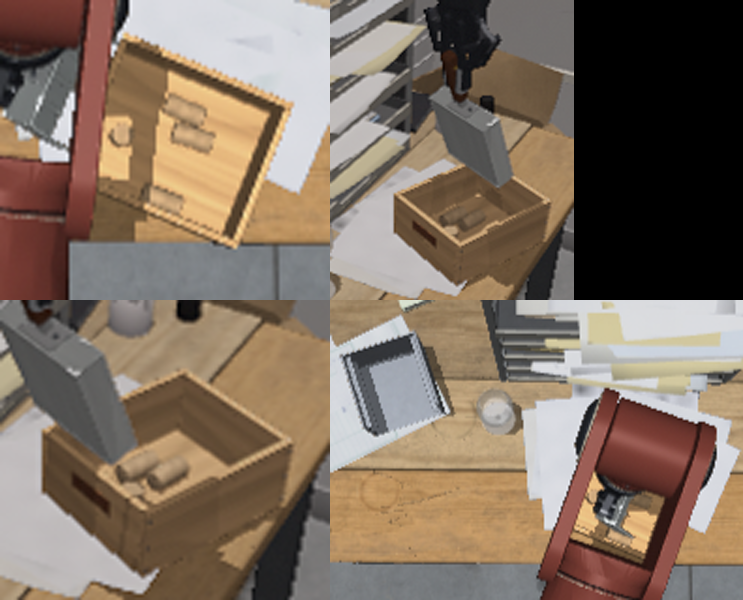

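The pre-move top view (upper left) shows four corks lying in the crate. The tray is held at about 65–70° with its lip over the crate, about 5 cm above the rim.

```bash
python3 -c "from plant import manip; print(manip.job_done())"
```

```text
the job is handed in; nothing more can be done
None
```

Job handed in at about 19 s, with no verdict returned. All four corks are in the crate, and the emptied tray is held tipped at about 65–70°, its open end over the crate about 5 cm above the rim. To tip it I eased the grip so the tray swung down in the fingers, then regripped, because the arm commands only allow turns about the tool's vertical axis.

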